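# Fetch the instrument cassette from behind the jars and load the steriliser tray

## Robot

A 6-joint arm with a two-finger parallel gripper is mounted at the origin on the work surface. World frame = base frame: x ahead of the robot, y to its left, z up, the work surface at z = 0. Lengths are in m, angles in rad, forces in N, time in s.
With the tool pointing down it reaches from about 0.15 to 0.775 m from the base axis. Payload 6.1 kg.
Tool frame: the origin (TCP) lies midway between the tips of the shut fingers; the grasp point (between the pads) lies 19 mm behind it; z points along the fingers, y is the line along which they close (so a half turn about z gives the same grasp; the last joint's range is limited). The gripper opens to 85 mm and grips with 20 to 120 N. Pads are 22 mm wide; open, the fingers measure 114 mm over their backs; the gripper's body (76 mm by 85 mm) begins 54 mm behind the grasp point. The pads swing forward as they close: fully open they stand 13 mm farther back than shut.
Start: joints at [1.135, 0.126, -0.04, 1.405, 0, 1.571], TCP at [0.222, 0.476, 0.2] pointing down, gripper open.
Joint ranges: [-2.72, 2.72], [-0.95, 1.95], [-1.27, 1.35], [-1.78, 2.02], [-1.46, 1.47], [-3.14, 3.14]. Speed limits (rad/s): [2.39, 2.39, 3.01, 3.14, 3.14, 3.14].

## Interface

Orientations are given as a 3x3 rotation matrix whose columns are the frame's x, y, z axes.
In Python, from station import * gives the robot as it stands.
- The arm moves only by the tool apply_moves, never from a script. Its argument "moves" is a list that holds one entry, the list of rows, each a list of 7 numbers: the gripper command: -1 is shut, 1 is fully open, values between are in proportion, then the shift along the tool's x, y, z in cm, then the turn, a rotation vector about the tool's x, y, z in degrees. A call has exactly 8 rows; each row is the pose to reach, as a shift and turn from the pose commanded when the call began, along the tool's axes at that moment; what a row does not reach only later rows make up. A row lasts 1/8 s, in which the tool goes at most 62.5 mm and 10.7 degrees, less where a joint would pass 70% of its speed; a pose out of reach is approached as far as the arm can. A call with a gripper value outside its range is refused whole. The fingers move at their own pace and stop on an object; "newtons" is the grip in N (left out, the last holds). Time passes only in rows, so rows that repeat a pose let the fingers close, or fill a call up. It gives the time, the measured TCP pose, the force, the opening and the grip force at its end, in the units of the state.
- sense(): the state, without advancing time (a new reading comes with each control period).
- camera(name): name is "side" or "top"; returns a dict with "img" (400x640x3 uint8, red, green, blue), "fx", "fy", "cx", "cy" (pixels), "R" (3x3) and "t" (3): a world point X has camera coordinates R X + t. Camera axes: x right, y down, z forward; pixel columns grow to the right and rows downward; lengths in m; the calibration is good to about 2 mm. A picture is of the moment at which its call begins. There is no depth.
- finish_job(): hands the job in; it is judged then, once.
The state is a dict: "t": time; "joint_pos": joint angles; "qd": joint speeds; "effort": joint torques, N m; "eef_pos": TCP position; "eef_rot": TCP orientation; "wrist_force": force on the tool from outside, world axes, zero at the start; "torque": the same for the moment, N m; "grip_width": opening from 0.0 (shut) to 1.0 (fully open); "gripper_force": force on a finger pad.
Only numpy, scipy, OpenCV 4.12 (cv2) and the standard library are available. Lean on these libraries where they do the work, as an engineer would, in place of code of your own. Each camera call takes 0.05 s, during which the arm holds its last target. There are 200 camera calls.

## Task

The instrument cassette on the white stock board is shut in behind three jars. First stand all three jars upright on the ribbed side mat, then lay the cassette flat in the middle of the shallow steriliser tray, lengthwise along it, and only after that put each jar back upright on the centre of its own steel plate (round jar on the large round plate, square canister on the square plate, slim canister on the small round plate). Tip none of the jars over, do not push the little steel cup beside the cassette out of its place, and leave everything released and at rest.

Things in the scene. Friction and masses are not known exactly. Their poses are not given: they have to be found in the camera images.
- jar_round: white porcelain jar with a flush steel lid, a plain upright cylinder 64 mm in diameter and 98 mm high, 0.28 kg give or take 30 %; origin at the centre of its underside, z up. Starts on plate_round.
- jar_square: white plastic canister with a flush grey lid, upright, 54 x 54 mm in plan and 108 mm high, 0.24 kg give or take 30 %; origin at the centre of its underside, x and y square to its sides, z up. Starts on plate_square, turned up to 0.25 rad from it.
- jar_slim: slim aluminium canister with a flush dark steel lid, a plain upright cylinder 44 mm in diameter and 116 mm high, 0.18 kg give or take 30 %; origin at the centre of its underside, z up. Starts on plate_slim.
- cassette: closed steel instrument cassette, a flat box 150 mm (its x) x 46 mm (its y) x 36 mm high (z), rows of dark holes on top and teal ends, 0.30 kg; origin at the centre of its underside. Lies on the white board (4 mm thick) behind the row of jars as seen from the robot, its length along the row, with 10 to 30 mm between it and the jars (the edges of the 3 mm plates come within a few mm of it); can be gripped across its 46 mm width at the middle once the jars are away.
- plate_round: fixed dark steel disc 82 mm in diameter, 3 mm thick, on the board: the round jar's place; origin at the centre of its underside, top 3 mm above it. The three plates stand in a row at about 96 mm spacing along y of the board, in any order.
- plate_square: fixed square dark steel plate 74 x 74 mm, 3 mm thick, on the board: the square canister's place; origin at the centre of its underside, top 3 mm above it; its y axis runs along the row of plates, its x axis points from the row to the cassette.
- plate_slim: fixed dark steel disc 60 mm in diameter, 3 mm thick, on the board: the slim canister's place; origin at the centre of its underside, top 3 mm above it.
- side_mat: fixed teal ribbed mat 300 mm (its x) x 130 mm (its y), 4 mm thick, flat on the worktop to one side of the board (left or right); origin at the centre of its underside. All three jars fit on it in one row along its x, 90 mm apart.
- steriliser_tray: fixed shallow aluminium tray with a perforated floor, 196 mm (its x) x 130 mm (its y) outside, walls 3 mm thick and 6 mm high, on the worktop on the other side of the board; origin at the centre of its underside, the floor's top is about 3 mm above it.
- cup: small loose steel cup, 32 mm across and 32 mm high, on the board just past the cassette's left end as seen from the robot; not to be disturbed; origin at the centre of its underside.
There are look-alikes about, which are no part of the job. What is shaped like the plate_round but yellow is not meant.

How it is judged:
On the way, in this order (a step that is already met when the one before it is completed fails the run):
1. all three jars stand upright and released on the side mat (x of jar_round in the frame of side_mat between -0.14 and 0.14 m and y of jar_round in the frame of side_mat between -0.06 and 0.06 m and z of each of jar_round, jar_square, jar_slim in the frame of side_mat below 0.009 m and angle between each of jar_round, jar_square, jar_slim's own z axis and vertical below 0.12 rad and contact force between each of jar_round, jar_square, jar_slim and the fingers below 0.2 N and linear speed of each of jar_round, jar_square, jar_slim below 0.02 m/s and x of jar_square in the frame of side_mat between -0.14 and 0.14 m and y of jar_square in the frame of side_mat between -0.06 and 0.06 m and x of jar_slim in the frame of side_mat between -0.14 and 0.14 m and y of jar_slim in the frame of side_mat between -0.06 and 0.06 m), for 0.2 s.
2. the cassette lies released in the steriliser tray while the three jars still stand on the mat (all of step 1 and x of cassette in the frame of steriliser_tray between -0.015 and 0.015 m and y of cassette in the frame of steriliser_tray between -0.015 and 0.015 m and z of cassette in the frame of steriliser_tray below 0.008 m and angle between the x axis of cassette and the x axis of steriliser_tray, either way round below 0.2 rad and angle between cassette's own z axis and vertical below 0.12 rad and contact force between cassette and the fingers below 0.2 N and linear speed of cassette below 0.02 m/s), for 0.2 s.
At the end, for the whole second after the job is handed in: Each jar stands upright (within 0.12 rad) on its own plate, centres within 12 mm horizontally; the cassette lies flat in the steriliser tray, its centre within 15 mm of the tray's centre along each tray axis and its length within 0.2 rad of the tray's; all are released and at rest (horizontal distance between jar_round and plate_round below 0.012 m and z of jar_round in the frame of plate_round below 0.008 m and angle between each of jar_round, jar_square, jar_slim, cassette's own z axis and vertical below 0.12 rad and contact force between each of jar_round, jar_square, jar_slim, cassette and the fingers below 0.2 N and linear speed of each of jar_round, jar_square, jar_slim, cassette below 0.02 m/s and horizontal distance between jar_square and plate_square below 0.012 m and z of jar_square in the frame of plate_square below 0.008 m and horizontal distance between jar_slim and plate_slim below 0.012 m and z of jar_slim in the frame of plate_slim below 0.008 m and x of cassette in the frame of steriliser_tray between -0.015 and 0.015 m and y of cassette in the frame of steriliser_tray between -0.015 and 0.015 m and z of cassette in the frame of steriliser_tray below 0.008 m and angle between the x axis of cassette and the x axis of steriliser_tray, either way round below 0.2 rad); the robot touches nothing.
It fails at once if the round jar is tipped over (more than 0.6 rad) (angle between jar_round's own z axis and vertical above 0.6 rad).
It fails at once if the square canister is tipped over (more than 0.6 rad) (angle between jar_square's own z axis and vertical above 0.6 rad).
It fails at once if the slim canister is tipped over (more than 0.6 rad) (angle between jar_slim's own z axis and vertical above 0.6 rad).
It fails at once if the little steel cup is pushed more than 25 mm from its place (distance of cup from where it was at the start of the episode above 0.025 m).
It also fails if it takes over 141 s, if anything falls off the work surface, if the arm or the gripper's body presses on something with over 40 N, if the wrist force passes 120 N, or if a joint passes its speed limit or range.

## Working session

There is one attempt and no reset: what is moved stays moved. The work goes in short steps, Python scripts to look and compute and a tool call to move; the robot and the scene stay as the last step left them, time stands still between calls to the robot, and variables do not carry over. Pictures are saved under pics/ and viewed, at most 14 in all, crops included, and the job is handed in when it is done.

Besides the shell and the picture viewer there is one more tool, called after "Emit:" as a command line: name --argument value ..., lists and objects as JSON in quotes. apply_moves: Moves the arm, as the interface text tells. Its arguments: {"type":"object","properties":{"moves":{"type":"array","items":{"type":"array","items":{"type":"array","items":{"type":"number"}}}},"newtons":{"type":"number"}},"required":["moves"]}

```bash
mkdir -p pics; ls; python3 - <<'E'
from station import *
import cv2
for n in("top","side"):
    c=camera(n); cv2.imwrite(f"pics/{n}0.png",c["img"][:,:,::-1]); print(n,c["fx"],c["fy"],c["cx"],c["cy"],c["R"],c["t"])
s=sense();print(s)
E
```

```text
pics
top 410.71285117089576 410.71285117089576 321.8657405535786 193.23355079815082 [[ 7.59731365e-04 -9.99910447e-01  1.33611362e-02]
 [-9.86359132e-01 -2.94862376e-03 -1.64581193e-01]
 [ 1.64605851e-01 -1.30538412e-02 -9.86273041e-01]] [-0.00356977  0.49771107  0.81151124]
side 497.64080542346795 497.64080542346795 318.16537790325117 206.8965167127369 [[ 0.94982246 -0.31236029 -0.01638125]
 [-0.17609082 -0.49070292 -0.85334792]
 [ 0.25851367  0.81341361 -0.52108443]] [-0.47533475  0.14419463  1.01274341]
{'t': 0.1, 'joint_pos': array([ 1.13495603e+00,  1.26325048e-01, -4.04670009e-02,  1.40539780e+00,
        7.65840680e-06,  1.57080646e+00]), 'qd': array([ 0.00023289, -0.00151967,  0.00241916,  0.00134974, -0.00202855,
       -0.0001448 ]), 'effort': array([ 1.49518375e-03, -4.36907673e+01,  3.53603840e+01,  1.37355679e-02,
        1.72878213e-04,  2.11097716e-05]), 'eef_pos': array([0.22147202, 0.47556496, 0.19932187]), 'eef_rot': array([[-9.06511326e-01,  4.22181076e-01, -5.95246672e-04],
       [ 4.22181496e-01,  9.06510450e-01, -1.26001161e-03],
       [ 7.64427281e-06, -1.39351692e-03, -9.99999029e-01]]), 'wrist_force': array([-0.05219184,  0.72736199, -0.72609874]), 'torque': array([ 0.00730404, -0.08015343,  0.00494786]), 'gripper_force': 0.0, 'grip_width': 1.0016312669247345}
```

View pics/top0.png

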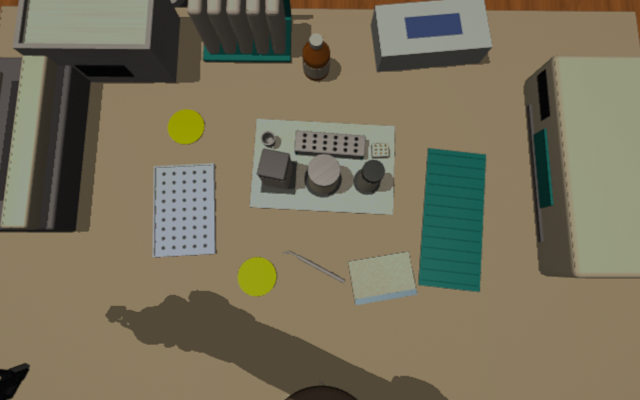

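View pics/side0.png

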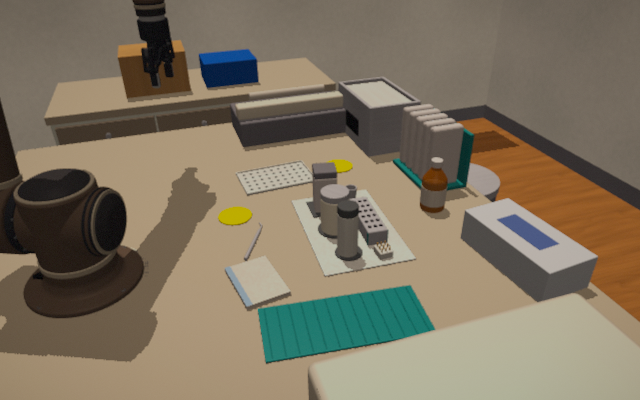

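The top view shows the square canister (275,165), round jar (324,172), slim canister (372,174), cassette (330,145), cup (269,139), tray (184,210) and mat (453,219). The yellow discs at (186,127) and (257,277) are look-alikes. The real plates are the dark ones under the jars, and the enlarged crop should confirm that.

```bash
cat > h.py <<'E'
import numpy as np, cv2
from station import *
def ray(c,u,v,z):
    d=c["R"].T@np.array([(u-c["cx"])/c["fx"],(v-c["cy"])/c["fy"],1]); o=-c["R"].T@c["t"]
    return o+d*(z-o[2])/d[2]
def proj(c,X):
    p=c["R"]@np.asarray(X,float)+c["t"]; return np.array([c["fx"]*p[0]/p[2]+c["cx"],c["fy"]*p[1]/p[2]+c["cy"]])
def circ(x,y,z,r,n=24): return [[x+r*np.cos(a),y+r*np.sin(a),z] for a in np.linspace(0,2*np.pi,n)]
def crop(c,u0,v0,u1,v1,k,name,curves=()):
    im=cv2.resize(c["img"][v0:v1,u0:u1,::-1],None,fx=k,fy=k,interpolation=cv2.INTER_CUBIC)
    im=np.clip(im.astype(float)*1.3,0,255).astype(np.uint8)
    for cu in curves:
        p=np.array([(proj(c,X)-[u0,v0]+.5)*k for X in cu]); cv2.polylines(im,[p.astype(int)],False,(0,0,255),1)
    cv2.imwrite("pics/"+name,im)
E
python3 - <<'E'
from h import *
a=camera("top"); crop(a,245,115,401,219,5,"a.png")
b=camera("side"); crop(b,285,150,415,275,4,"b.png")
E
```

```text
(no output)
```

View pics/a.png

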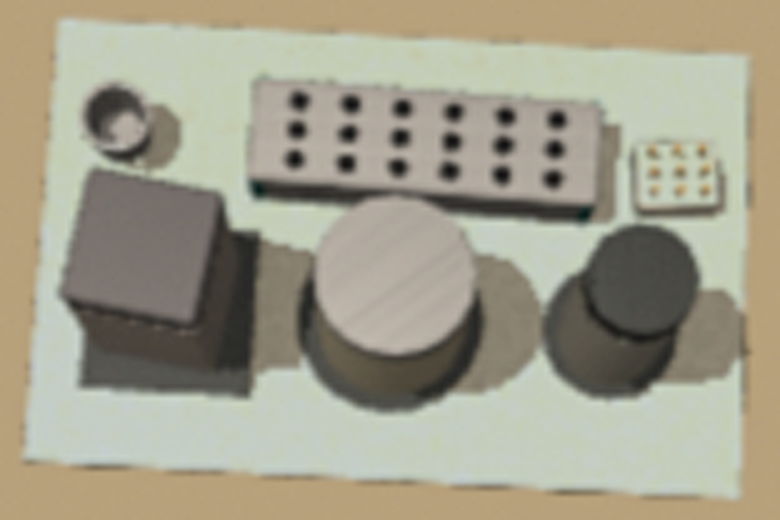

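View pics/b.png

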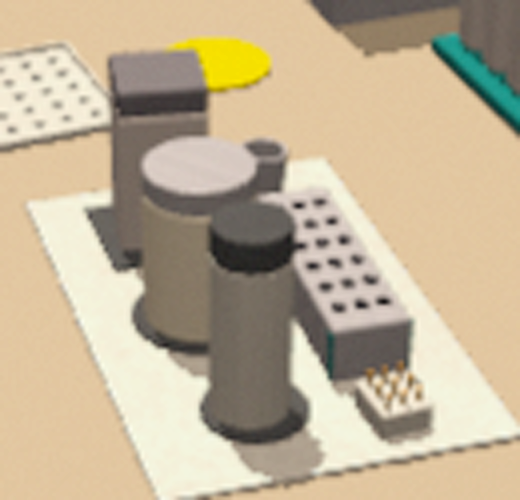

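The crops confirm dark plates under all three jars, at about (390,330), (610,335) and (170,310) in the 5x crop; the yellow discs don't match. The small block of pins at (678,175) isn't part of the job.

```bash
python3 - <<'E'
from h import *
a=camera("top"); b=camera("side")
A=lambda p,z: ray(a,245+(p[0]+.5)/5-.5,115+(p[1]+.5)/5-.5,z)
B=lambda p,z: ray(b,285+(p[0]+.5)/4-.5,150+(p[1]+.5)/4-.5,z)
for n,p,q,z in(("round",(396,275),(199,167),.105),("slim",(643,280),(253,230),.123),("square",(146,245),(158,72),.115)):
    print(n,A(p,z).round(4),B(q,z).round(4))
print("sq corners",[A(p,.115)[:2].round(4).tolist() for p in((96,170),(222,195),(202,321),(65,295))])
print("cass",[A(p,.040)[:2].round(4).tolist() for p in((258,80),(603,104),(592,206),(250,180))])
print("cup",A((117,117),.036).round(4))
def fit(m,z):
    m=cv2.morphologyEx(m,cv2.MORPH_OPEN,np.ones((3,3)))
    c=max(cv2.findContours(m,0,1)[0],key=cv2.contourArea)[:,0]
    P=np.array([ray(a,u,v,z)[:2]*1000 for u,v in c],np.float32); return cv2.minAreaRect(P)
hsv=cv2.cvtColor(a["img"],cv2.COLOR_RGB2HSV)
m=cv2.inRange(hsv,(75,100,40),(95,255,255)); m[:,:400]=0; m[:,510:]=0; m[:140]=0
print("mat",fit(m,.004))
print("tray",[ray(a,u,v,.006)[:2].round(4).tolist() for u,v in((153,165),(213.5,164),(215,255),(154.5,257))])
E
```

```text
round [ 0.5335 -0.0055  0.105 ] [ 0.5356 -0.0119  0.105 ]
slim [ 0.5279 -0.0988  0.123 ] [ 0.5287 -0.1107  0.123 ]
square [0.5426 0.0904 0.115 ] [0.5451 0.0853 0.115 ]
sq corners [[0.5722, 0.1102], [0.5625, 0.0616], [0.513, 0.0685], [0.523, 0.1208]]
cass [[0.6331, 0.0522], [0.6232, -0.095], [0.5784, -0.0896], [0.5891, 0.0551]]
cup [0.6177 0.1123 0.036 ]
mat ((451.9412536621094, -285.3331298828125), (127.97650909423828, 297.071533203125), 83.69615173339844)
tray [[0.5648, 0.3645], [0.5676, 0.2334], [0.3712, 0.2216], [0.367, 0.3479]]
```

```bash
python3 - <<'E'
from h import *
a=camera("top"); b=camera("side")
C=[]
for x,y,r,z in((.5335,-.006,.032,.105),(.528,-.099,.022,.123)):
    C+=[circ(x,y,z,r),circ(x,y,.007,r)]
sq=np.array([[27,27],[27,-27],[-27,-27],[-27,27],[27,27]])/1000
t=np.radians(-9); R=np.array([[np.cos(t),-np.sin(t)],[np.sin(t),np.cos(t)]])
P=sq@R.T+[.5426,.0903]
C+=[[[*p,.115] for p in P],[[*p,.007] for p in P]]
ca=np.array([[75,23],[75,-23],[-75,-23],[-75,23],[75,23]])/1000
t=np.radians(90-4); R=np.array([[np.cos(t),-np.sin(t)],[np.sin(t),np.cos(t)]])
C+=[[[*p,.04] for p in ca@R.T+[.606,-.0195]]]
crop(a,245,115,401,219,3,"o1.png",C); crop(b,285,150,415,275,4,"o2.png",C)
i=cv2.imread("pics/o1.png");j=cv2.imread("pics/o2.png")[:,:330]
h=max(i.shape[0],j.shape[0]); k=np.zeros((h,i.shape[1]+j.shape[1],3),np.uint8);k[:i.shape[0],:i.shape[1]]=i;k[:j.shape[0],i.shape[1]:]=j
cv2.imwrite("pics/o.png",k)
E
```

```text
(no output)
```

View pics/o.png

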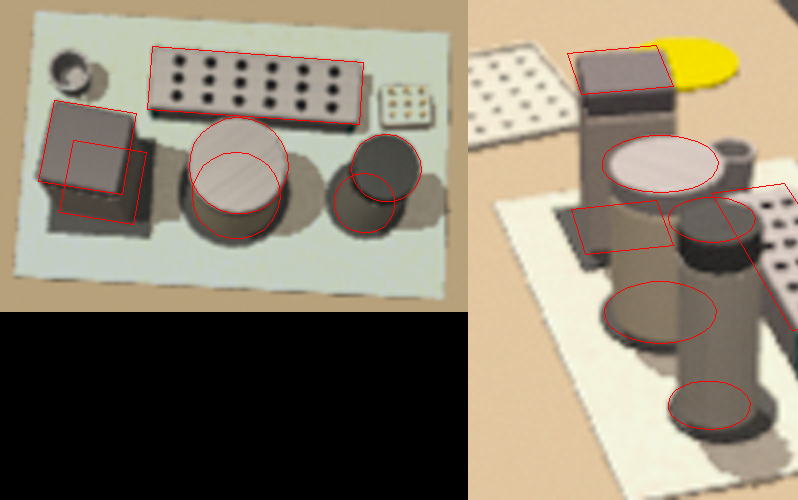

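The top-view outlines fit all the lids and the cassette. The side view is about 2 px off throughout, which is a calibration offset of about 3 mm. I'll start with the slim canister.

Emit:
apply_moves --moves '[[[0.5,-4.8,-3.6,0,0,0,-3],[0.5,-9.6,-7.2,0,0,0,-6],[0.5,-14.4,-10.8,0,0,0,-9],[0.5,-19.2,-14.4,0,0,0,-12],[0.5,-24,-18,0,0,0,-16],[0.5,-28.8,-21.6,0,0,0,-19],[0.5,-33.6,-25.2,0,0,0,-22],[0.5,-38.4,-28.8,0,0,0,-25]]]' --newtons 40

```text
t: 1.4
eef_pos: [0.4489, 0.0508, 0.2003]
eef_rot: [[-1.0, -0.002, 0.001], [-0.002, 1.0, 0.0], [-0.001, 0.0, -1.0]]
wrist_force: [1.4, 0.9, 1.2]
grip_width: 0.751
gripper_force: 0.0
```

Emit:
apply_moves --moves '[[[0.7,-2.7,-5,0,0,0,0],[0.7,-5.3,-10,0,0,0,0],[0.7,-7.9,-15,0,0,0,0],[0.7,-7.9,-15,3,0,0,0],[0.7,-7.9,-15,6.5,0,0,0],[0.7,-7.9,-15,10,0,0,0],[0.7,-7.9,-15,13,0,0,0],[0.7,-7.9,-15,13,0,0,0]]]'

```text
t: 2.4
eef_pos: [0.5253, -0.0969, 0.0679]
eef_rot: [[-1.0, -0.0, -0.005], [-0.0, 1.0, 0.001], [0.005, 0.001, -1.0]]
wrist_force: [-0.6, 0.0, 0.2]
grip_width: 0.851
gripper_force: 0.0
```

Emit:
apply_moves --moves '[[[-1,0,0,0,0,0,0],[-1,0,0,0,0,0,0],[-1,0,0,0,0,0,0],[-1,0,0,0,0,0,0],[-1,0,0,0,0,0,0],[-1,0,0,0,0,0,0],[-1,0,0,-1,0,0,0],[-1,0,0,-2,0,0,0]]]'

```text
t: 3.4
eef_pos: [0.5271, -0.0971, 0.0906]
eef_rot: [[-1.0, -0.001, -0.0], [-0.001, 1.0, 0.0], [0.0, 0.0, -1.0]]
wrist_force: [0.2, 0.4, -2.1]
grip_width: 0.501
gripper_force: 41.1
```

Emit:
apply_moves --moves '[[[-1,0,0,-3,0,0,0],[-1,0,-2,-5,0,0,0],[-1,-0.3,-5,-5,0,0,0],[-1,-0.6,-9,-5,0,0,0],[-1,-0.9,-13,-5,0,0,0],[-1,-1.2,-17,-5,0,0,0],[-1,-1.4,-19,-5,0,0,0],[-1,-1.4,-19.8,-4,0,0,0]]]'

```text
t: 4.4
eef_pos: [0.5418, -0.2961, 0.1303]
eef_rot: [[-1.0, 0.0, 0.001], [0.0, 1.0, -0.0], [-0.001, -0.0, -1.0]]
wrist_force: [-0.1, 0.8, -1.5]
grip_width: 0.501
gripper_force: 41.2
```

Emit:
apply_moves --moves '[[[-1,0,0,1,0,0,0],[-1,0,0,2.5,0,0,0],[-1,0,0,4,0,0,0],[-1,0,0,5,0,0,0],[-1,0,0,5.5,0,0,0],[-1,0,0,5.8,0,0,0],[-1,0,0,6,0,0,0],[-1,0,0,6,0,0,0]]]'

```text
t: 5.4
eef_pos: [0.5414, -0.2953, 0.0702]
eef_rot: [[-1.0, -0.0, 0.0], [-0.0, 1.0, -0.0], [-0.0, -0.0, -1.0]]
wrist_force: [-0.4, -0.3, -1.6]
grip_width: 0.5
gripper_force: 41.2
```

Emit:
apply_moves --moves '[[[-1,0,0,0.2,0,0,0],[-1,0,0,0.3,0,0,0],[-1,0,0,0.3,0,0,0],[0.4,0,0,0.3,0,0,0],[0.7,0,0,0.3,0,0,0],[0.7,0,0,-1,0,0,0],[0.7,0,0,-5,0,0,0],[0.7,0,0,-9,0,0,0]]]'

```text
t: 6.4
eef_pos: [0.5411, -0.2951, 0.1616]
eef_rot: [[-1.0, -0.001, -0.0], [-0.001, 1.0, 0.0], [0.0, 0.0, -1.0]]
wrist_force: [0.6, -0.1, 1.0]
grip_width: 0.85
gripper_force: 0.0
```

Emit:
apply_moves --moves '[[[0.9,0,5,0,0,0,0],[0.9,0.2,11,0,0,0,0],[0.9,0.4,17,0,0,0,0],[0.9,0.6,23,0,0,0,0],[0.9,0.8,28.8,0,0,0,0],[0.9,0.8,28.8,2,0,0,0],[0.9,0.8,28.8,6,0,0,0],[0.9,0.8,28.8,10,0,0,0]]]'

```text
t: 7.4
eef_pos: [0.5339, -0.0068, 0.0602]
eef_rot: [[-1.0, -0.001, 0.002], [-0.001, 1.0, -0.0], [-0.002, -0.0, -1.0]]
wrist_force: [-0.3, 0.5, -0.1]
grip_width: 0.947
gripper_force: 0.0
```

Emit:
apply_moves --moves '[[[0.9,0,0,0,0,0,0],[-1,0,0,0,0,0,0],[-1,0,0,0,0,0,0],[-1,0,0,0,0,0,0],[-1,0,0,0,0,0,0],[-1,0,0,0,0,0,0],[-1,0,0,0,0,0,0],[-1,0,0,0,0,0,0]]]'

```text
t: 8.4
eef_pos: [0.5349, -0.007, 0.0626]
eef_rot: [[-1.0, -0.001, 0.004], [-0.001, 1.0, 0.0], [-0.004, 0.0, -1.0]]
wrist_force: [-0.0, 1.9, 6.2]
grip_width: 0.725
gripper_force: 44.2
```

Emit:
apply_moves --moves '[[[-1,0,0,-2,0,0,0],[-1,0,0,-5,0,0,0],[-1,0.5,-2,-7,0,0,0],[-1,2,-6,-7,0,0,0],[-1,3.5,-11,-7,0,0,0],[-1,5,-16,-7,0,0,0],[-1,6.5,-21,-7,0,0,0],[-1,7.6,-25.5,-7,0,0,0]]]'

```text
t: 9.4
eef_pos: [0.4566, -0.2642, 0.1308]
eef_rot: [[-1.0, 0.0, 0.001], [0.0, 1.0, -0.001], [-0.001, -0.001, -1.0]]
wrist_force: [0.9, -0.3, -3.2]
grip_width: 0.726
gripper_force: 44.7
```

Emit:
apply_moves --moves '[[[-1,0.5,-2,0,0,0,0],[-1,0.6,-2.3,1,0,0,0],[-1,0.6,-2.3,3,0,0,0],[-1,0.6,-2.3,4.5,0,0,0],[-1,0.6,-2.3,5.5,0,0,0],[-1,0.6,-2.3,6,0,0,0],[-1,0.6,-2.3,6.4,0,0,0],[-1,0.6,-2.3,6.4,0,0,0]]]'

```text
t: 10.4
eef_pos: [0.4514, -0.2852, 0.0661]
eef_rot: [[-1.0, -0.001, 0.0], [-0.001, 1.0, -0.0], [-0.0, -0.0, -1.0]]
wrist_force: [-0.3, -0.2, -2.8]
grip_width: 0.719
gripper_force: 44.8
```

Emit:
apply_moves --moves '[[[-1,0,0,0.3,0,0,0],[-1,0,0,0.6,0,0,0],[-1,0,0,0.6,0,0,0],[0.5,0,0,0.6,0,0,0],[0.9,0,0,0.6,0,0,0],[0.9,0,0,0.3,0,0,0],[0.9,0,0,-4,0,0,0],[0.9,0,0,-9.5,0,0,0]]]'

```text
t: 11.4
eef_pos: [0.4506, -0.2848, 0.1614]
eef_rot: [[-1.0, -0.001, -0.002], [-0.001, 1.0, 0.001], [0.002, 0.001, -1.0]]
wrist_force: [0.9, -0.5, 0.3]
grip_width: 0.949
gripper_force: 0.0
```

Emit:
apply_moves --moves '[[[0.8,-1.2,5,0,0,0,0],[0.8,-2.5,10.5,0,0,0,2],[0.8,-4,16,0,0,0,4],[0.8,-5.4,22,0,0,0,6],[0.8,-6.8,28,0,0,0,8],[0.8,-8.2,33.5,0,0,0,9],[0.8,-9.2,37.5,0,0,0,9],[0.8,-9.2,37.5,0,0,0,9]]]'

```text
t: 12.4
eef_pos: [0.5436, 0.0924, 0.161]
eef_rot: [[-0.988, 0.152, 0.0], [0.152, 0.988, 0.0], [-0.0, 0.0, -1.0]]
wrist_force: [0.6, -0.3, 1.1]
grip_width: 0.897
gripper_force: 0.0
```

Emit:
apply_moves --moves '[[[0.8,0,0,3,0,0,0],[0.8,0,0,7,0,0,0],[0.8,0,0,9.4,0,0,0],[0.8,0,0,9.4,0,0,0],[-1,0,0,9.4,0,0,0],[-1,0,0,9.4,0,0,0],[-1,0,0,9.4,0,0,0],[-1,0,0,9.4,0,0,0]]]'

```text
t: 13.4
eef_pos: [0.5444, 0.0898, 0.0691]
eef_rot: [[-0.988, 0.156, 0.003], [0.156, 0.988, 0.0], [-0.003, 0.001, -1.0]]
wrist_force: [-0.7, -0.4, 5.8]
grip_width: 0.623
gripper_force: 42.2
```

Emit:
apply_moves --moves '[[[-1,0,0,0,0,0,0],[-1,0,0,0,0,0,0],[-1,0,0,-1,0,0,0],[-1,0,0,-3,0,0,0],[-1,0,0,-6,0,0,0],[-1,0,0,-8,0,0,0],[-1,0,0,-9,0,0,0],[-1,0,0,-9,0,0,0]]]'

```text
t: 14.4
eef_pos: [0.5434, 0.0898, 0.1574]
eef_rot: [[-0.988, 0.156, 0.001], [0.156, 0.988, 0.0], [-0.001, 0.0, -1.0]]
wrist_force: [0.3, 0.1, -3.2]
grip_width: 0.62
gripper_force: 42.6
```

Emit:
apply_moves --moves '[[[-1,0.7,-2.2,-2,0,0,0],[-1,2,-6.5,-2,0,0,-1.5],[-1,4,-12.5,-2,0,0,-3],[-1,5.8,-18.5,-2,0,0,-4.5],[-1,7.7,-24.5,-2,0,0,-6],[-1,9.5,-30.5,-2,0,0,-7.5],[-1,11.3,-36,-2,0,0,-9],[-1,12.2,-38.9,-2,0,0,-9]]]'

```text
t: 15.4
eef_pos: [0.3599, -0.2772, 0.1759]
eef_rot: [[-1.0, 0.002, -0.002], [0.002, 1.0, 0.001], [0.002, 0.001, -1.0]]
wrist_force: [0.9, -0.2, -3.3]
grip_width: 0.624
gripper_force: 42.9
```

Emit:
apply_moves --moves '[[[-1,0,0,0,0,0,0],[-1,0,0,2,0,0,0],[-1,0,0,4.5,0,0,0],[-1,0,0,7,0,0,0],[-1,0,0,9,0,0,0],[-1,0,0,10,0,0,0],[-1,0,0,10.5,0,0,0],[-1,0,0,10.5,0,0,0]]]'

```text
t: 16.4
eef_pos: [0.3622, -0.2753, 0.0721]
eef_rot: [[-1.0, -0.001, 0.0], [-0.001, 1.0, -0.0], [-0.0, -0.0, -1.0]]
wrist_force: [-0.6, -0.7, -2.5]
grip_width: 0.623
gripper_force: 43.0
```

Lower it to 0.066, release, rise, and move clear towards the cassette before looking.

Emit:
apply_moves --moves '[[[-1,0,0,0.3,0,0,0],[-1,0,0,0.6,0,0,0],[-1,0,0,0.6,0,0,0],[0.4,0,0,0.6,0,0,0],[0.8,0,0,0.6,0,0,0],[0.8,0,0,0.3,0,0,0],[0.8,0,0,-4,0,0,0],[0.8,0,0,-10,0,0,0]]]'

```text
t: 17.4
eef_pos: [0.3611, -0.2748, 0.1722]
eef_rot: [[-1.0, -0.001, -0.002], [-0.001, 1.0, 0.002], [0.002, 0.002, -1.0]]
wrist_force: [0.5, -0.1, 0.1]
grip_width: 0.901
gripper_force: 0.0
```

Emit:
apply_moves --moves '[[[0.8,0,5,-2,0,0,10],[0.8,0,11,-3,0,0,20],[0.8,0,17,-3,0,0,30],[0.8,0,23,-3,0,0,40],[0.8,0,28,-3,0,0,50],[0.8,0,28,-3,0,0,60],[0.8,0,28,-3,0,0,70],[0.8,0,28,-3,0,0,80]]]'

```text
t: 18.4
eef_pos: [0.3619, 0.0051, 0.2024]
eef_rot: [[-0.225, 0.974, 0.001], [0.974, 0.225, -0.0], [-0.0, 0.001, -1.0]]
wrist_force: [-0.3, -0.2, -1.1]
grip_width: 0.9
gripper_force: 0.0
```

```bash
python3 - <<'E'
from h import *
a=camera("top"); crop(a,245,115,505,305,3,"c.png"); b=camera("side"); 
print(sense()["eef_pos"])
E
```

```text
[0.36191474 0.00473884 0.20236542]
```

View pics/c.png

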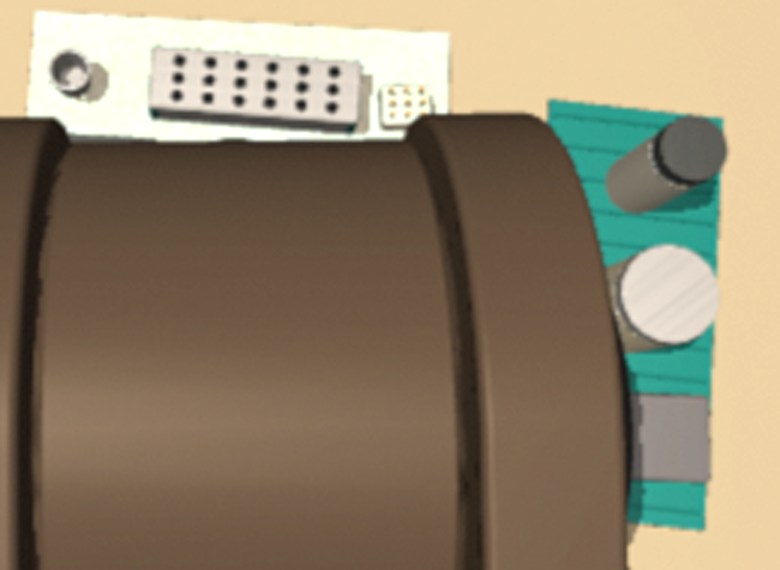

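The picture shows all three jars upright on the mat: slim (690,150), round (668,295), square (672,437). The cassette (257,90) and cup (70,72) haven't moved. Next is the cassette.

Emit:
apply_moves --moves '[[[0.7,-1.3,4,0,0,0,3],[0.7,-3,9,0,0,0,6],[0.7,-4.6,14,0,0,0,10],[0.7,-6.5,19,0,0,0,14],[0.7,-7.9,23.2,0,0,0,17],[0.7,-7.9,23.2,0,0,0,17],[0.7,-7.9,23.2,3,0,0,17],[0.7,-7.9,23.2,7,0,0,17]]]'

```text
t: 19.5
eef_pos: [0.6059, -0.0193, 0.1326]
eef_rot: [[0.062, 0.998, 0.003], [0.998, -0.062, -0.0], [0.0, 0.003, -1.0]]
wrist_force: [-0.1, 0.4, -0.8]
grip_width: 0.851
gripper_force: 0.0
```

Emit:
apply_moves --moves '[[[0.7,0,0,3,0,0,0],[0.7,0,0,7,0,0,0],[0.7,0,0,9,0,0,0],[0.7,0,0,10.5,0,0,0],[0.7,0,0,11.3,0,0,0],[0.7,0,0,11.7,0,0,0],[0.7,0,0,11.7,0,0,0],[0.7,0,0,11.7,0,0,0]]]'

```text
t: 20.5
eef_pos: [0.6063, -0.0192, 0.0157]
eef_rot: [[0.065, 0.998, 0.001], [0.998, -0.065, -0.0], [0.0, 0.001, -1.0]]
wrist_force: [-0.8, 0.2, -0.5]
grip_width: 0.852
gripper_force: 0.0
```

Emit:
apply_moves --moves '[[[-1,0,0,0,0,0,0],[-1,0,0,0,0,0,0],[-1,0,0,0,0,0,0],[-1,0,0,0,0,0,0],[-1,0,0,0,0,0,0],[-1,0,0,0,0,0,0],[-1,0,0,0,0,0,0],[-1,0,0,0,0,0,0]]]'

```text
t: 21.5
eef_pos: [0.6057, -0.0192, 0.015]
eef_rot: [[0.065, 0.998, -0.0], [0.998, -0.065, 0.0], [0.0, -0.0, -1.0]]
wrist_force: [0.0, -0.4, -0.2]
grip_width: 0.0
gripper_force: 0.0
```

The fingers shut on nothing, so I'll look before doing anything else.

```bash
python3 - <<'E'
from h import *
print(sense()["grip_width"],sense()["eef_pos"])
a=camera("top"); crop(a,245,115,401,219,3,"d1.png"); b=camera("side"); crop(b,275,130,425,275,3,"d2.png")
i=cv2.imread("pics/d1.png");j=cv2.imread("pics/d2.png");k=np.zeros((max(len(i),len(j)),i.shape[1]+j.shape[1],3),np.uint8)
k[:len(i),:i.shape[1]]=i;k[:len(j),i.shape[1]:]=j;k=cv2.resize(k,None,fx=.85,fy=.85);cv2.imwrite("pics/d.png",k)
E
```

```text
0.0003350187683189735 [ 0.60573046 -0.01917043  0.0149989 ]
```

View pics/d.png

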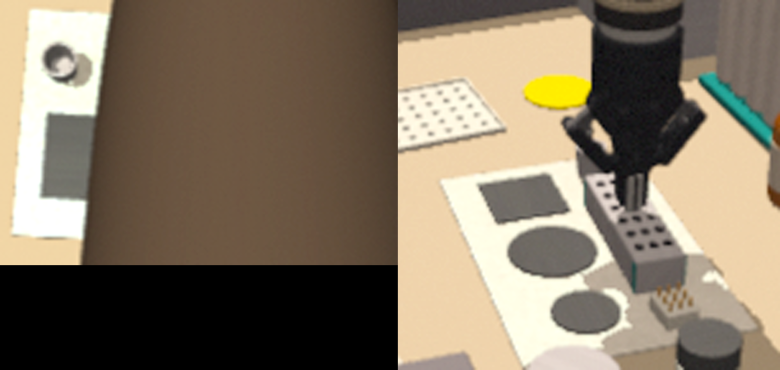

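```bash
python3 - <<'E'
from h import *
b=camera("side"); p=sense()["eef_pos"]; R=sense()["eef_rot"]
for z in (.015,.03,.045): print(z,proj(b,[p[0],p[1],z]))
sc=lambda u,v:(275+((u-398)/.85+.5)/3-.5,130+((v/.85)+.5)/3-.5)
for n,q,z in(("c front R corner top",(632,264),.04),("front L",(585,180),.04),("far R",(684,254),.04),("tips",(630,207),.04)): print(n,sc(*q),ray(b,*sc(*q),z).round(4))
crop(b,325,140,405,245,5,"e.png",[[[*p[:2],.0],[*p[:2],.04]]])
E
```

```text
0.015 [364.09633279 221.71854078]
0.03 [364.30433324 216.22344918]
0.045 [364.51521042 210.65235818]
c front R corner top (366.4313725490196, 233.19607843137254) [ 0.5776 -0.0974  0.04  ]
front L (348.0, 200.2549019607843) [0.5903 0.0446 0.04  ]
far R (386.8235294117647, 229.27450980392155) [ 0.6247 -0.0983  0.04  ]
tips (365.6470588235294, 210.84313725490196) [ 0.6111 -0.0134  0.04  ]
```

View pics/e.png

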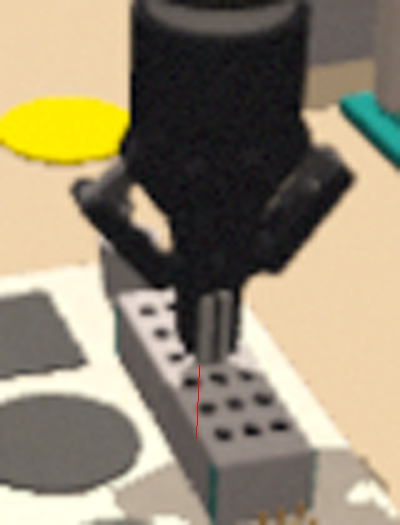

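Emit:
apply_moves --moves '[[[-1,0,0,-0.5,0,0,0],[-1,0,0,-1.5,0,0,0],[-1,0,0,-3,0,0,0],[-1,0,0,-5,0,0,0],[-1,0,0,-7,0,0,0],[-1,0,0,-8,0,0,0],[-1,0,0,-8,0,0,0],[-1,0,0,-8,0,0,0]]]'

```text
t: 22.65
eef_pos: [0.6054, -0.0192, 0.0944]
eef_rot: [[0.065, 0.998, -0.001], [0.998, -0.065, 0.0], [-0.0, -0.001, -1.0]]
wrist_force: [-0.6, -0.7, -0.0]
grip_width: -0.004
gripper_force: 0.0
```

```bash
python3 - <<'E'
from h import *
b=camera("side"); p=sense()["eef_pos"]; print(p)
ca=np.array([[75,23],[75,-23],[-75,-23],[-75,23],[75,23]])/1000
t=np.radians(86); R=np.array([[np.cos(t),-np.sin(t)],[np.sin(t),np.cos(t)]])
crop(b,300,110,430,260,4,"f.png",[[p-[0,0,.03],p],[p-[.02,0,0],p+[.02,0,0]],[[*q,.04] for q in ca@R.T+[.606,-.0195]]])
E
```

```text
[ 0.60523783 -0.01911985  0.09415179]
```

View pics/f.png

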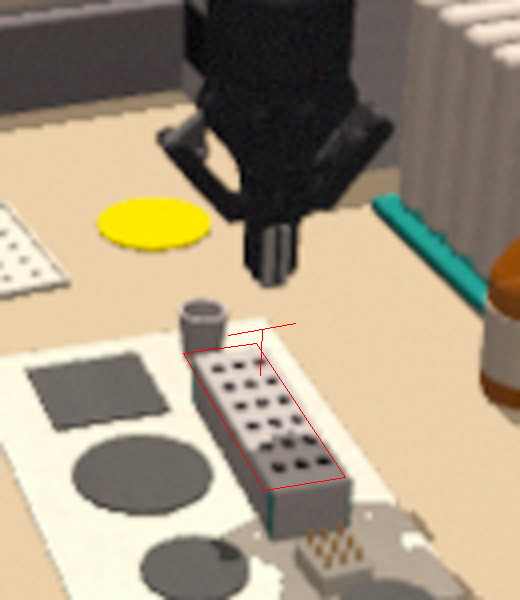

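In the side view the shut fingertips at (272,285) are about 30 mm above the reported TCP at (262,330). The fingers therefore closed just above the cassette, and nothing was disturbed. I'll go about 30 mm deeper, in steps, and watch the force.

Emit:
apply_moves --moves '[[[0.7,0,0,0,0,0,0],[0.7,0,0,0,0,0,0],[0.7,0,0,2,0,0,0],[0.7,0,0,5,0,0,0],[0.7,0,0,7,0,0,0],[0.7,0,0,8.5,0,0,0],[0.7,0,0,9.2,0,0,0],[0.7,0,0,9.5,0,0,0]]]'

```text
t: 23.7
eef_pos: [0.6059, -0.0192, -0.0]
eef_rot: [[0.065, 0.998, 0.0], [0.998, -0.065, 0.0], [0.0, 0.0, -1.0]]
wrist_force: [0.2, -0.1, 0.1]
grip_width: 0.851
gripper_force: 0.0
```

Emit:
apply_moves --moves '[[[0.7,0,0,0.2,0,0,0],[0.7,0,0,0.4,0,0,0],[0.7,0,0,0.6,0,0,0],[0.7,0,0,0.8,0,0,0],[0.7,0,0,1.0,0,0,0],[0.7,0,0,1.2,0,0,0],[0.7,0,0,1.4,0,0,0],[0.7,0,0,1.4,0,0,0]]]'

```text
t: 24.7
eef_pos: [0.6056, -0.0191, -0.0142]
eef_rot: [[0.065, 0.998, -0.0], [0.998, -0.065, 0.0], [-0.0, -0.0, -1.0]]
wrist_force: [-0.9, -0.3, -0.6]
grip_width: 0.852
gripper_force: 0.0
```

Emit:
apply_moves --moves '[[[-1,0,0,0,0,0,0],[-1,0,0,0,0,0,0],[-1,0,0,0,0,0,0],[-1,0,0,0,0,0,0],[-1,0,0,0,0,0,0],[-1,0,0,0,0,0,0],[-1,0,0,0,0,0,0],[-1,0,0,0,0,0,0]]]'

```text
t: 25.7
eef_pos: [0.6064, -0.0192, -0.0135]
eef_rot: [[0.065, 0.998, 0.001], [0.998, -0.065, -0.0], [0.0, 0.001, -1.0]]
wrist_force: [1.3, -0.4, 6.1]
grip_width: 0.527
gripper_force: 43.8
```

Emit:
apply_moves --moves '[[[-1,0,0,-1,0,0,0],[-1,0,0,-3,0,0,0],[-1,0,0,-6,0,0,0],[-1,0,0,-9,0,0,0],[-1,0,0,-12,0,0,-5],[-1,2,-1,-13,0,0,-15],[-1,6,-3,-13,0,0,-25],[-1,10,-5,-13,0,0,-35]]]' --newtons 60

```text
t: 26.7
eef_pos: [0.5606, 0.0845, 0.1152]
eef_rot: [[-0.523, 0.852, -0.003], [0.852, 0.523, -0.0], [0.001, -0.003, -1.0]]
wrist_force: [0.9, -0.5, -3.4]
grip_width: 0.525
gripper_force: 63.4
```

Emit:
apply_moves --moves '[[[-1,3,0.4,0,0,0,-9],[-1,7,0.9,0,0,0,-18],[-1,11,1.4,0,0,0,-27],[-1,15,1.8,0,0,0,-36],[-1,19,2.3,0,0,0,-45],[-1,21.7,2.6,0,0,0,-54],[-1,22.7,2.7,0,0,0,-63],[-1,22.7,2.7,0,0,0,-63]]]'

```text
t: 27.7
eef_pos: [0.4663, 0.292, 0.1152]
eef_rot: [[-0.997, -0.074, -0.002], [-0.074, 0.997, -0.002], [0.002, -0.001, -1.0]]
wrist_force: [-0.1, -0.6, -3.2]
grip_width: 0.528
gripper_force: 63.4
```

```bash
python3 - <<'E'
from h import *
s=sense(); print(s["eef_pos"].round(4),s["eef_rot"].round(3).tolist())
a=camera("top"); i=a["img"]
crop(a,140,110,400,270,3,"g.png")
E
```

```text
[0.4663 0.292  0.1152] [[-0.997, -0.074, -0.002], [-0.074, 0.997, -0.002], [0.002, -0.001, -1.0]]
```

View pics/g.png

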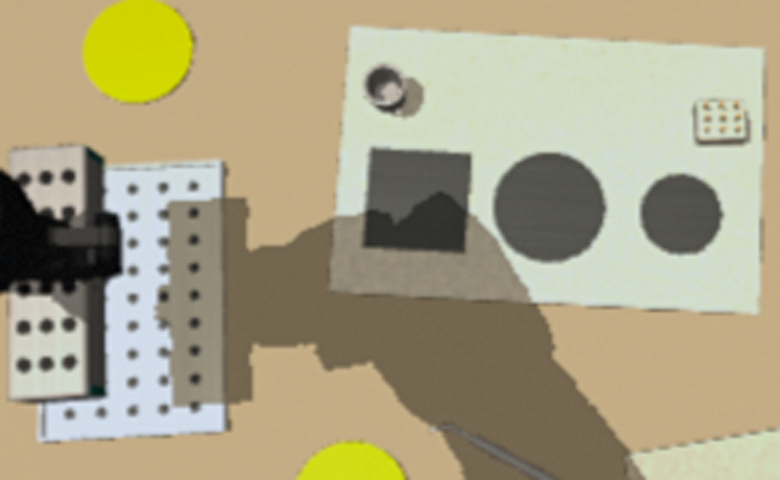

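The picture clearly shows the plates at crop (416,200), (549,207) and (681,214). The held cassette is lined up over the tray.

```bash
python3 - <<'E'
from h import *
a=camera("top"); A=lambda p,z: ray(a,140+(p[0]+.5)/3-.5,110+(p[1]+.5)/3-.5,z)[:2]
for n,p in(("round",(549.5,207)),("slim",(681.5,214)),("square",(416.5,200))): print(n,A(p,.007).round(4))
c=[A(p,.169) for p in((8,150),(83,145),(88,397),(10,400))]; print("cass",np.mean(c,0),c)
t=[A(p,.006) for p in((225,160),(228,431),(38,441))]; print("tray centre",(t[0]+t[2])/2,t)
E
```

```text
round [ 0.5355 -0.0052]
slim [ 0.5307 -0.1009]
square [0.5404 0.0912]
cass [0.46361445 0.28979263] [array([0.53583992, 0.31773722]), array([0.53906611, 0.27378431]), array([0.39065974, 0.2616748 ]), array([0.38889205, 0.30597418])]
tray centre [0.46872083 0.29167753] [array([0.56979927, 0.23092352]), array([0.37469786, 0.22032363]), array([0.36764239, 0.35243155])]
```

Emit:
apply_moves --moves '[[[-1,-0.3,0,2,0,0,0],[-1,-0.3,0,5,0,0,0],[-1,-0.3,0,8,0,0,0],[-1,-0.3,0,10,0,0,0],[-1,-0.3,0,11.5,0,0,0],[-1,-0.3,0,12.2,0,0,0],[-1,-0.3,0,12.5,0,0,0],[-1,-0.3,0,12.5,0,0,0]]]'

```text
t: 28.8
eef_pos: [0.4711, 0.2924, -0.0085]
eef_rot: [[-0.997, -0.074, 0.001], [-0.074, 0.997, 0.0], [-0.001, 0.0, -1.0]]
wrist_force: [-0.2, -0.5, -3.5]
grip_width: 0.524
gripper_force: 63.4
```

Emit:
apply_moves --moves '[[[-1,0,0,0.1,0,0,0],[-1,0,0,0.2,0,0,0],[-1,0,0,0.3,0,0,0],[-1,0,0,0.4,0,0,0],[-1,0,0,0.45,0,0,0],[-1,0,0,0.45,0,0,0],[-1,0,0,0.45,0,0,0],[-1,0,0,0.45,0,0,0]]]'

```text
t: 29.8
eef_pos: [0.4707, 0.2922, -0.0135]
eef_rot: [[-0.997, -0.074, 0.0], [-0.074, 0.997, 0.0], [-0.0, 0.0, -1.0]]
wrist_force: [0.2, -0.4, -2.5]
grip_width: 0.524
gripper_force: 63.4
```

Emit:
apply_moves --moves '[[[-1,0,0,0.15,0,0,0],[-1,0,0,0.15,0,0,0],[0.3,0,0,0.15,0,0,0],[0.7,0,0,0.15,0,0,0],[0.7,0,0,0.15,0,0,0],[0.7,0,0,-1,0,0,0],[0.7,0,0,-5,0,0,0],[0.7,0,0,-11,0,0,0]]]'

```text
t: 30.8
eef_pos: [0.4696, 0.2915, 0.0968]
eef_rot: [[-0.997, -0.074, -0.003], [-0.074, 0.997, -0.002], [0.003, -0.002, -1.0]]
wrist_force: [1.3, 0.1, 0.3]
grip_width: 0.85
gripper_force: 0.0
```

Emit:
apply_moves --moves '[[[0.8,0,0,-3,0,0,0],[0.8,1,-4,-6,0,0,0],[0.8,2.5,-9.5,-7,0,0,1],[0.8,4,-15,-7,0,0,2],[0.8,5.5,-20.5,-7,0,0,3],[0.8,7,-26,-7,0,0,4.2],[0.8,8.5,-31.5,-7,0,0,4.2],[0.8,10,-37,-7,0,0,4.2]]]'

```text
t: 31.8
eef_pos: [0.398, -0.0859, 0.1676]
eef_rot: [[-1.0, -0.001, 0.002], [-0.001, 1.0, -0.0], [-0.002, -0.0, -1.0]]
wrist_force: [0.3, -0.1, 1.1]
grip_width: 0.897
gripper_force: 0.0
```

```bash
python3 - <<'E'
from h import *
s=sense(); print(s["eef_pos"].round(4),s["eef_rot"].round(3).tolist())
a=camera("top")
i=a["img"]; crop(a,130,110,250,270,3,"i1.png"); crop(a,400,110,500,270,3,"i2.png")
cv2.imwrite("pics/i.png",np.hstack([cv2.imread("pics/i1.png"),cv2.imread("pics/i2.png")]))
E
```

```text
[ 0.398  -0.0859  0.1676] [[-1.0, -0.001, 0.002], [-0.001, 1.0, -0.0], [-0.002, -0.0, -1.0]]
```

View pics/i.png

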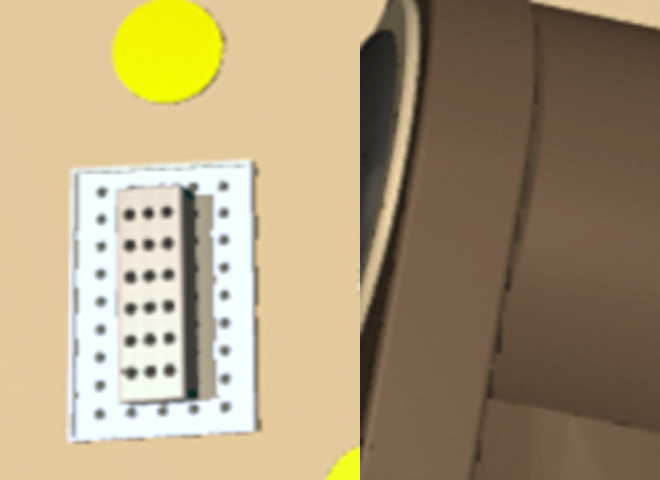

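```bash
python3 - <<'E'
from h import *
a=camera("top"); A=lambda p,z: ray(a,130+(p[0]+.5)/3-.5,110+(p[1]+.5)/3-.5,z)[:2]
c=np.mean([A(p,.039) for p in((118,188),(182,186),(185,402),(121,403))],0)
t=np.mean([A(p,.006) for p in((73,169),(254,161),(258,431),(70,440))],0); print(c,t,c-t)
E
```

```text
[0.46763234 0.28929852] [0.46866411 0.29129357] [-0.00103177 -0.00199505]
```

Emit:
apply_moves --moves '[[[0.8,1.2,-6,0,0,0,0],[0.8,2.4,-12,0,0,0,0],[0.8,3.6,-18,0,0,0,0],[0.8,3.6,-18.9,0,0,0,0],[0.8,3.6,-18.9,3,0,0,0],[0.8,3.6,-18.9,7,0,0,0],[0.8,3.6,-18.9,11,0,0,0],[0.8,3.6,-18.9,11.6,0,0,0]]]'

```text
t: 32.9
eef_pos: [0.3615, -0.271, 0.0487]
eef_rot: [[-1.0, -0.002, -0.003], [-0.002, 1.0, 0.003], [0.003, 0.003, -1.0]]
wrist_force: [0.2, -0.9, -0.1]
grip_width: 0.906
gripper_force: 0.0
```

Emit:
apply_moves --moves '[[[-1,0,0,0,0,0,0],[-1,0,0,0,0,0,0],[-1,0,0,0,0,0,0],[-1,0,0,0,0,0,0],[-1,0,0,0,0,0,0],[-1,0,0,0,0,0,0],[-1,0,0,0,0,0,0],[-1,0,0,0,0,0,0]]]' --newtons 45

```text
t: 33.9
eef_pos: [0.3639, -0.2736, 0.0524]
eef_rot: [[-1.0, -0.001, 0.003], [-0.001, 1.0, -0.001], [-0.003, -0.001, -1.0]]
wrist_force: [1.0, 1.9, 6.8]
grip_width: 0.628
gripper_force: 48.0
```

Emit:
apply_moves --moves '[[[-1,0,0,-2,0,0,0],[-1,0,0,-6,0,0,0],[-1,0,1,-11,0,0,0],[-1,-1.5,5,-12,0,0,0],[-1,-4,10,-12,0,0,0],[-1,-6.5,15,-12,0,0,0],[-1,-9,20,-12,0,0,0],[-1,-11.5,25,-12,0,0,0]]]'

```text
t: 34.9
eef_pos: [0.478, -0.0216, 0.1709]
eef_rot: [[-1.0, -0.001, 0.001], [-0.001, 1.0, -0.001], [-0.001, -0.001, -1.0]]
wrist_force: [1.2, -0.7, -2.2]
grip_width: 0.626
gripper_force: 48.3
```

Emit:
apply_moves --moves '[[[-1,-2.5,5,0,0,0,0],[-1,-4.8,9,0,0,0,0],[-1,-6,11.2,0,0,0,0],[-1,-6.2,11.4,2,0,0,0],[-1,-6.2,11.4,5,0,0,0],[-1,-6.2,11.4,8,0,0,0],[-1,-6.2,11.4,10,0,0,0],[-1,-6.2,11.4,10,0,0,0]]]'

```text
t: 35.9
eef_pos: [0.5378, 0.0901, 0.069]
eef_rot: [[-1.0, -0.0, -0.004], [-0.0, 1.0, -0.001], [0.004, -0.001, -1.0]]
wrist_force: [0.3, -0.4, -3.1]
grip_width: 0.625
gripper_force: 48.3
```

Emit:
apply_moves --moves '[[[-1,-0.1,0.1,0.5,0,0,0],[-1,-0.1,0.1,0.9,0,0,0],[-1,-0.1,0.1,1.1,0,0,0],[-1,-0.1,0.1,1.2,0,0,0],[-1,-0.1,0.1,1.3,0,0,0],[-1,-0.1,0.1,1.3,0,0,0],[-1,-0.1,0.1,1.3,0,0,0],[-1,-0.1,0.1,1.3,0,0,0]]]'

```text
t: 36.9
eef_pos: [0.5403, 0.0919, 0.0576]
eef_rot: [[-1.0, -0.001, 0.0], [-0.001, 1.0, -0.0], [-0.0, -0.0, -1.0]]
wrist_force: [0.5, -0.2, -2.7]
grip_width: 0.628
gripper_force: 48.4
```

Emit:
apply_moves --moves '[[[-1,0,0,0.1,0,0,0],[-1,0,0,0.2,0,0,0],[-1,0,0,0.2,0,0,0],[0.3,0,0,0.2,0,0,0],[0.6,0,0,0.2,0,0,0],[0.6,0,0,-0.5,0,0,0],[0.6,0,0,-5,0,0,0],[0.6,0,0,-11,0,0,0]]]'

```text
t: 37.9
eef_pos: [0.5393, 0.0917, 0.168]
eef_rot: [[-1.0, -0.001, -0.003], [-0.001, 1.0, -0.0], [0.003, -0.0, -1.0]]
wrist_force: [2.2, 0.2, -0.1]
grip_width: 0.8
gripper_force: 0.0
```

Emit:
apply_moves --moves '[[[0.9,1,-5,0,0,0,0],[0.9,2.4,-11,0,0,0,0],[0.9,3.8,-17,0,0,0,0],[0.9,5.2,-23,0,0,0,0],[0.9,6.6,-29,0,0,0,0],[0.9,8,-34,0,0,0,0],[0.9,8.9,-37.7,0,0,0,0],[0.9,8.9,-37.7,0,0,0,0]]]'

```text
t: 38.9
eef_pos: [0.4509, -0.2874, 0.1679]
eef_rot: [[-1.0, 0.003, 0.0], [0.003, 1.0, -0.001], [-0.0, -0.001, -1.0]]
wrist_force: [-0.6, 1.1, 0.8]
grip_width: 0.95
gripper_force: 0.0
```

Emit:
apply_moves --moves '[[[0.9,0,0,3,0,0,0],[0.9,0,0,7,0,0,0],[0.9,0,0,11,0,0,0],[0.9,0,0,12,0,0,0],[-1,0,0,12,0,0,0],[-1,0,0,12,0,0,0],[-1,0,0,12,0,0,0],[-1,0,0,12,0,0,0]]]'

```text
t: 39.9
eef_pos: [0.4523, -0.2856, 0.0487]
eef_rot: [[-1.0, -0.001, 0.002], [-0.001, 1.0, -0.001], [-0.002, -0.001, -1.0]]
wrist_force: [-0.2, 1.0, 2.7]
grip_width: 0.734
gripper_force: 50.0
```

Emit:
apply_moves --moves '[[[-1,0,0,0,0,0,0],[-1,0,0,0,0,0,0],[-1,0,0,0,0,0,0],[-1,0,0,-2,0,0,0],[-1,0,0,-5,0,0,0],[-1,0,0,-9,0,0,0],[-1,0,0,-12,0,0,0],[-1,0,0,-12,0,0,0]]]'

```text
t: 40.9
eef_pos: [0.4526, -0.286, 0.1692]
eef_rot: [[-1.0, -0.001, 0.003], [-0.001, 1.0, -0.002], [-0.003, -0.002, -1.0]]
wrist_force: [-0.1, -0.1, -3.6]
grip_width: 0.733
gripper_force: 50.3
```

Emit:
apply_moves --moves '[[[-1,-0.8,2,0,0,0,0],[-1,-2,6,0,0,0,0],[-1,-3.5,11,0,0,0,0],[-1,-5,16,0,0,0,0],[-1,-6.5,21,0,0,0,0],[-1,-7.7,25.5,0,0,0,0],[-1,-8.4,27.7,0,0,0,0],[-1,-8.5,28,0,0,0,0]]]'

```text
t: 41.9
eef_pos: [0.5356, -0.0037, 0.1651]
eef_rot: [[-1.0, -0.003, -0.003], [-0.003, 1.0, -0.0], [0.003, -0.0, -1.0]]
wrist_force: [0.4, -0.3, -1.9]
grip_width: 0.736
gripper_force: 50.3
```

Emit:
apply_moves --moves '[[[-1,0,0,2,0,0,0],[-1,0,0,5,0,0,0],[-1,0,0,8,0,0,0],[-1,0,0,10,0,0,0],[-1,0,0,10.8,0,0,0],[-1,0,0,11.2,0,0,0],[-1,0,0,11.3,0,0,0],[-1,0,0,11.3,0,0,0]]]'

```text
t: 42.9
eef_pos: [0.5368, -0.0051, 0.0552]
eef_rot: [[-1.0, -0.001, 0.001], [-0.001, 1.0, -0.0], [-0.001, -0.0, -1.0]]
wrist_force: [0.1, -0.1, -2.0]
grip_width: 0.728
gripper_force: 50.4
```

Emit:
apply_moves --moves '[[[-1,0,0,0.2,0,0,0],[-1,0,0,0.35,0,0,0],[-1,0,0,0.35,0,0,0],[0.5,0,0,0.35,0,0,0],[0.8,0,0,0.35,0,0,0],[0.8,0,0,-0.2,0,0,0],[0.8,0,0,-5,0,0,0],[0.8,0,0,-11,0,0,0]]]'

```text
t: 43.9
eef_pos: [0.5353, -0.0051, 0.1649]
eef_rot: [[-1.0, -0.001, -0.003], [-0.001, 1.0, 0.0], [0.003, 0.0, -1.0]]
wrist_force: [0.3, 0.1, 0.8]
grip_width: 0.9
gripper_force: 0.0
```

Emit:
apply_moves --moves '[[[0.7,0,-5,0,0,0,0],[0.7,-0.2,-11,0,0,0,0],[0.7,-0.4,-17,0,0,0,0],[0.7,-0.5,-23,0,0,0,0],[0.7,-0.5,-27.5,0,0,0,0],[0.7,-0.5,-29,0,0,0,0],[0.7,-0.5,-29,3,0,0,0],[0.7,-0.5,-29,6,0,0,0]]]'

```text
t: 44.9
eef_pos: [0.5419, -0.2948, 0.1044]
eef_rot: [[-1.0, -0.001, 0.001], [-0.001, 1.0, -0.0], [-0.001, -0.0, -1.0]]
wrist_force: [-0.4, -0.2, -0.4]
grip_width: 0.851
gripper_force: 0.0
```

Emit:
apply_moves --moves '[[[0.7,0,0,3,0,0,0],[0.7,0,0,4.4,0,0,0],[0.7,0,0,4.4,0,0,0],[-1,0,0,4.4,0,0,0],[-1,0,0,4.4,0,0,0],[-1,0,0,4.4,0,0,0],[-1,0,0,4.4,0,0,0],[-1,0,0,4.4,0,0,0]]]'

```text
t: 45.9
eef_pos: [0.5426, -0.2956, 0.0623]
eef_rot: [[-1.0, -0.001, 0.003], [-0.001, 1.0, -0.001], [-0.003, -0.001, -1.0]]
wrist_force: [-0.0, -0.2, 6.8]
grip_width: 0.5
gripper_force: 45.9
```

Emit:
apply_moves --moves '[[[-1,0,0,0,0,0,0],[-1,0,0,0,0,0,0],[-1,0,0,-2,0,0,0],[-1,0,0,-5,0,0,0],[-1,0,0,-9,0,0,0],[-1,0,0,-12,0,0,0],[-1,0,0,-12,0,0,0],[-1,0,0,-12,0,0,0]]]'

```text
t: 46.9
eef_pos: [0.5412, -0.2949, 0.1791]
eef_rot: [[-1.0, -0.001, -0.001], [-0.001, 1.0, 0.001], [0.001, 0.001, -1.0]]
wrist_force: [0.3, 0.1, -2.5]
grip_width: 0.502
gripper_force: 46.3
```

Emit:
apply_moves --moves '[[[-1,0.1,2,0,0,0,0],[-1,0.3,5,0,0,0,0],[-1,0.5,9,0,0,0,0],[-1,0.7,13,0,0,0,0],[-1,0.9,17,0,0,0,0],[-1,1.1,19,0,0,0,0],[-1,1.1,19.5,0,0,0,0],[-1,1.1,19.5,1,0,0,0]]]'

```text
t: 47.9
eef_pos: [0.5309, -0.1004, 0.1705]
eef_rot: [[-1.0, -0.001, 0.001], [-0.001, 1.0, -0.001], [-0.001, -0.001, -1.0]]
wrist_force: [0.2, -0.7, -1.3]
grip_width: 0.497
gripper_force: 46.4
```

Emit:
apply_moves --moves '[[[-1,0,0,2,0,0,0],[-1,0,0,5,0,0,0],[-1,0,0,8,0,0,0],[-1,0,0,9.3,0,0,0],[-1,0,0,9.8,0,0,0],[-1,0,0,10,0,0,0],[-1,0,0,10,0,0,0],[-1,0,0,10,0,0,0]]]'

```text
t: 48.9
eef_pos: [0.531, -0.1001, 0.0713]
eef_rot: [[-1.0, -0.001, 0.001], [-0.001, 1.0, -0.0], [-0.001, -0.0, -1.0]]
wrist_force: [0.6, 0.3, -2.2]
grip_width: 0.498
gripper_force: 46.4
```

Lower slowly until the load comes off.

Emit:
apply_moves --moves '[[[-1,0,0,0.2,0,0,0],[-1,0,0,0.4,0,0,0],[-1,0,0,0.55,0,0,0],[-1,0,0,0.6,0,0,0],[-1,0,0,0.65,0,0,0],[-1,0,0,0.65,0,0,0],[-1,0,0,0.65,0,0,0],[-1,0,0,0.65,0,0,0]]]'

```text
t: 49.9
eef_pos: [0.5309, -0.1001, 0.0652]
eef_rot: [[-1.0, -0.001, 0.002], [-0.001, 1.0, -0.0], [-0.002, -0.0, -1.0]]
wrist_force: [-3.4, -0.1, 7.6]
grip_width: 0.503
gripper_force: 47.4
```

Emit:
apply_moves --moves '[[[0.3,0,0,0,0,0,0],[0.5,0,0,0,0,0,0],[0.5,0,0,0,0,0,0],[0.5,0,0,-1,0,0,0],[0.5,0,0,-5,0,0,0],[0.5,0,0,-11,0,0,0],[0.5,0,-5,-13,0,0,0],[0.5,1,-10,-13,0,0,0]]]'

```text
t: 50.9
eef_pos: [0.5222, -0.2013, 0.1973]
eef_rot: [[-1.0, -0.003, 0.005], [-0.003, 1.0, -0.002], [-0.005, -0.002, -1.0]]
wrist_force: [0.2, -0.1, -0.3]
grip_width: 0.753
gripper_force: 0.0
```

Emit:
apply_moves --moves '[[[0.5,2,-5,0,0,0,0],[0.5,5,-10,0,0,0,0],[0.5,8,-15,0,0,0,0],[0.5,12,-19,0,0,0,0],[0.5,16,-22,0,0,0,0],[0.5,20,-24,0,0,0,0],[0.5,22,-25,0,0,0,0],[0.5,22,-25,0,0,0,0]]]'

```text
t: 51.9
eef_pos: [0.2995, -0.451, 0.1947]
eef_rot: [[-1.0, 0.002, 0.0], [0.002, 1.0, -0.001], [-0.0, -0.001, -1.0]]
wrist_force: [-0.4, 1.0, 0.5]
grip_width: 0.752
gripper_force: 0.0
```

```bash
python3 - <<'E'
from h import *
print(sense()["eef_pos"])
a=camera("top"); crop(a,245,115,401,219,5,"j.png")
E
```

```text
[ 0.29953606 -0.45100085  0.19473968]
```

View pics/j.png

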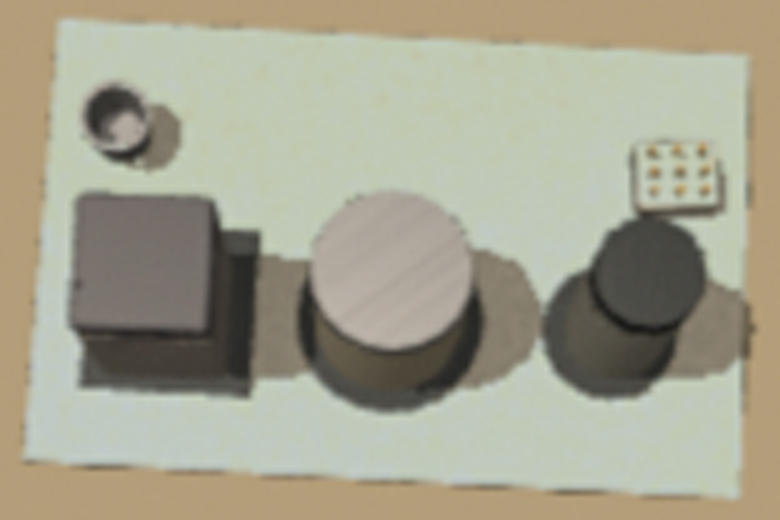

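All three jars stand upright on their dark plates: square lid (144,264), round (391,270), slim (649,274). The cup is still at (117,117). Now I'll check the centring numerically.

```bash
python3 - <<'E'
from h import *
a=camera("top"); A=lambda p,z: ray(a,245+(p[0]+.5)/5-.5,115+(p[1]+.5)/5-.5,z)[:2]
for n,p,z,q in(("round",(391,270),.105,(.5355,-.0052)),("slim",(649,274),.123,(.5307,-.1009)),("square",(143,262),.115,(.5404,.0912))): print(n,(1000*(A(p,z)-q)).round(1))
E
```

```text
round [-0.   1.6]
slim [-0.5 -0.2]
square [-4.4  0.2]
```

All three are within 5 mm, against the 12 mm limit, so I'm handing in.

```bash
python3 -c "
from station import *
print(finish_job())"
```

```text
the job is handed in; nothing more can be done
None
```

I handed the job in at about 52 s; no verdict came back, but in my last pictures each jar stands on its own plate within 5 mm of centre, the cassette lies in the tray within about 2 mm of centre, and the cup has not moved.

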